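Rebuild a trolley wheel on its stub axle

TASK

Rebuild the trolley wheel on the upright stub axle: slide on the wide washer first, then the wheel, then the spacer tube and last the dark shaft collar, each lying flat on the one before. Leave the screwdriver, the wrench and the tin where they are.

Things in the scene. Friction and masses are not known exactly. Their poses are not given: they have to be found in the camera images.
- axle: Stub axle, fixed to the bench: grey steel plate 110 x 90 x 8 mm (x, y, thickness) with four 4 mm high bolt heads, a round shoulder 32 mm in diameter whose top is 14 mm above the bench, and from it a plain upright steel pin 14 mm in diameter, its top 82 mm above the bench (the last 8 mm taper to 6 mm). Origin: on the pin's axis at bench level; z up along the pin.
- washer: Wide flat bright steel washer lying on the bench: outer diameter 58 mm, 8 mm thick, bore 22 mm, about 110 g. Origin: centre of its underside; z is its axis, up.
- wheel: Small trolley wheel lying flat: black rubber tyre, grey plastic hub, outer diameter 64 mm, 22 mm thick, bore 22 mm, about 150 g. Origin: centre of its underside; z is its axis, up.
- spacer: Short aluminium spacer tube standing on end: outer diameter 34 mm, 18 mm high, bore 22 mm, about 50 g. Origin: centre of its underside; z is its axis, up.
- collar: Dark steel shaft collar lying flat, with one short pale line on its top face: outer diameter 46 mm, 12 mm high, bore 22 mm (it slips on freely), about 80 g. Origin: centre of its underside; z is its axis, up.
- screwdriver: Bystander: loose screwdriver lying on the bench beyond the work. Leave it alone.
- wrench: Bystander: loose wrench lying on the bench to the right of the work. Leave it alone.
- tin: Bystander: closed blue round tin, 64 mm in diameter, 55 mm high, standing on the left of the work. Origin: centre of its underside. Leave it alone.
Things that resemble listed ones, but are neither listed nor needed, are in the scene too. Leave any green or red look-alike of the spacer alone.

How it is judged:
On the way, in this order (a step that is already met when the one before it is completed fails the run):
1. The wide washer is on the axle, flat on its shoulder (horizontal distance between washer and axle below 0.007 m and z of washer in the frame of axle between 0.011 and 0.017 m and angle between washer's own z axis and vertical below 0.12 rad), for 0.2 s.
2. The wheel is on the axle, flat on the washer (horizontal distance between wheel and axle below 0.007 m and z of wheel in the frame of axle between 0.019 and 0.025 m and angle between wheel's own z axis and vertical below 0.12 rad), for 0.2 s.
3. The spacer tube is on the axle, flat on the wheel (horizontal distance between spacer and axle below 0.007 m and z of spacer in the frame of axle between 0.041 and 0.047 m and angle between spacer's own z axis and vertical below 0.12 rad), for 0.2 s.
4. The shaft collar is on the axle, flat on the spacer (horizontal distance between collar and axle below 0.007 m and z of collar in the frame of axle between 0.059 and 0.065 m and angle between collar's own z axis and vertical below 0.12 rad), for 0.2 s.
At the end, for the whole second after the job is handed in: Washer, wheel, spacer and collar are all on the pin in that order from the bottom, undersides 14, 22, 44 and 62 mm above the bench (within 3 mm), axes within 7 mm of the pin's, tilted less than 0.12 rad, released and at rest (all of step 1 and all of step 2 and all of step 3 and all of step 4 and linear speed of each of washer, wheel, spacer, collar below 0.02 m/s); the robot touches nothing.
It fails at once if The screwdriver is moved by more than 30 mm (distance of screwdriver from where it was at the start of the episode above 0.03 m).
It fails at once if The wrench is moved by more than 30 mm (distance of wrench from where it was at the start of the episode above 0.03 m).
It fails at once if The tin is moved by more than 30 mm (distance of tin from where it was at the start of the episode above 0.03 m).
It also fails if it takes over 112 s, if anything falls off the work surface, if the arm or the gripper's body presses on something with over 40 N, if the wrist force passes 120 N, or if a joint passes its speed limit or range.

ROBOT

A 6-joint arm with a two-finger parallel gripper is mounted at the origin on the work surface. World frame = base frame: x ahead of the robot, y to its left, z up, the work surface at z = 0. Lengths are in m, angles in rad, forces in N, time in s.
With the tool pointing down it reaches from about 0.275 to 0.75 m from the base axis. Payload 10.2 kg.
Tool frame: the origin (TCP) lies midway between the tips of the shut fingers; the grasp point (between the pads) lies 19 mm behind it (manip.grip_point_offset is the distance from the TCP to the grasp point, in m); z points along the fingers, y is the line along which they close (so a half turn about z gives the same grasp; the last joint's range is limited). The gripper opens to 85 mm and grips with 20 to 120 N. Pads are 22 mm wide; open, the fingers measure 114 mm over their backs; the gripper's body (76 mm by 85 mm) begins 54 mm behind the grasp point. The pads swing forward as they close: fully open they stand 13 mm farther back than shut.
Start: joints at [0.984, 0.313, 1.498, -0, 1.331, -0.223], TCP at [0.187, 0.491, 0.231] pointing down, gripper open.
Joint ranges: [-2.94, 2.94], [-0.97, 2.17], [0.19, 2.56], [-1.23, 4.37], [0.02, 3.11], [-2.88, 2.88]. Speed limits (rad/s): [2.39, 2.39, 3.01, 3.14, 3.14, 3.14].

INTERFACE

Orientations are given as a unit quaternion [w, x, y, z].
In Python, from rig import manip, grab_frame, get_calibration, finder gives the robot as it stands. The module is installed in compiled form; this text tells all that it offers.
- The arm moves only by the tool carry_out, never from a script. Its argument "commands" is a list of rows, each a list of 3 entries, a list of its own where there are three numbers: the shift along the tool's x, y, z in units of 0.4 m (1.0 is 0.4 m), then the turn, a rotation vector about the tool's x, y, z in units of 60 degrees (1.0 is 60 degrees), then the opening, from 0 (shut) to 1 (fully open). A call has 1 to 5 rows; each row is the pose to reach, as a shift and turn from the pose commanded when the call began, along the tool's axes at that moment; what a row does not reach only later rows make up. A row lasts 1/12 s, in which the tool goes at most 41.7 mm and 7.16 degrees, less where a joint would pass 70% of its speed; a pose out of reach is approached as far as the arm can. A call with a number of a shift or a turn outside -1 to 1 is refused whole. A call with a gripper value outside its range is refused whole. The fingers move at their own pace and stop on an object; the grip force is fixed at half the most. Time passes only in rows, so rows that repeat a pose let the fingers close. It gives the time, the measured TCP pose, the force, the opening and the grip force at its end, in the units of the state.
- manip.get_state(): the state, without advancing time (a new reading comes with each control period).
- grab_frame(name): name is "scene" or "top" or "wrist"; returns (picture, depth): 400x640x3 uint8, red, green, blue; 400x640 float32, m along the optical axis (not along the pixel's ray), 0 where there is no reading.
- get_calibration(name): a dict with "fx", "fy", "cx", "cy" (pixels), "T" (4x4, takes a point from camera to world coordinates). Camera axes: x right, y up, looking along -z (the intrinsics and any distortion apply to the point x, -y, -z); pixel columns grow to the right and rows downward; lengths in m; the calibration is good to about 2 mm. A picture is of the moment at which its call begins: read the wrist's pose just before it. get_calibration takes no time and is no camera call; for the wrist camera it gives the pose at the moment of the call.
- manip.job_done(): hands the job in; it is judged then, once.
Trained networks look in the newest picture that a camera, given by its name, has taken for a name from the list of things; names that differ only in an ending like _2 or _b are one class to them, and where a whole thing is asked for, a point or a joint stands for the part that bears it (a point fixed in the world has none). Each returns a list of dicts, best first, with "conf" (0 to 1); they miss things now and then, are a little off and sometimes report something else, mostly with a low value. They report only what shows in the picture. A call takes as long as a camera call. They do not tell look-alikes from the thing itself.
- finder.recognise(name, camera): "point" ([x, y, z] in m, in world coordinates, good to about 4 mm: the middle of the surface that is visible of it).
- finder.outline_of(name, camera): "region" (400x640 bool, what is visible of it).
The state is a dict: "clock": time; "qpos": joint angles; "joint_vel": joint speeds; "tau": joint torques, N m; "tcp_pos": TCP position; "tool_rot": TCP orientation; "wrist_force": force on the tool from outside, world axes, zero at the start; "wrist_torque": the same for the moment, N m; "grip_width": finger opening in m; "grasp_force": force on a finger pad.
Only numpy, scipy, OpenCV 4.12 (cv2) and the standard library are available. Lean on these libraries where they do the work, as an engineer would, in place of code of your own. Each camera call takes 0.05 s, during which the arm holds its last target. There are 200 camera calls.

## Working session

There is one attempt and no reset: what is moved stays moved. The work goes in short steps, Python scripts to look and compute and a tool call to move; the robot and the scene stay as the last step left them, time stands still between calls to the robot, and variables do not carry over. Pictures are saved under pics/ and viewed, at most 14 in all, crops included, and the job is handed in when it is done.

Besides the shell and the picture viewer there is one more tool, called after ">>>" as name(argument=value, ...) on one line, values as JSON. carry_out: Moves the arm, as the interface text tells. Shifts and turns lie within -1 to 1; 1 stands for 0.4 m of shift or 60 degrees of turn. Its arguments: {"type":"object","properties":{"commands":{"type":"array","items":{"type":"array"}}},"required":["commands"]}

```bash
mkdir -p pics
cat > h.py <<'E'
import numpy as np, cv2
from rig import manip, grab_frame, get_calibration, finder
def world(name,depth,u,v,d=None):
    c=get_calibration(name); d=depth[int(v),int(u)] if d is None else d
    p=np.array([(u-c['cx'])/c['fx']*d,-(v-c['cy'])/c['fy']*d,-d,1]); return (c['T']@p)[:3]
def cloud(name,depth):
    c=get_calibration(name); v,u=np.mgrid[:400,:640]; d=depth
    p=np.stack([(u-c['cx'])/c['fx']*d,-(v-c['cy'])/c['fy']*d,-d,np.ones_like(d)],-1)
    return (p@c['T'].T)[...,:3]
def save(name,img): cv2.imwrite('pics/'+name,img[...,::-1])
E
python3 - <<'E'
from h import *
for n in ('top','scene'):
    im,d=grab_frame(n); save(n+'0.png',im); np.save(n+'_d.npy',d)
    c=get_calibration(n); print(n,{k:(v if k!='T' else np.round(v,3).tolist()) for k,v in c.items()})
    for o in ('axle','washer','wheel','spacer','collar','screwdriver','wrench','tin'):
        print(o,[(np.round(r['point'],3).tolist(),round(r['conf'],2)) for r in finder.recognise(o,n)])
s=manip.get_state(); print(s['tool_rot'],s['tcp_pos'],s['clock'],manip.grip_point_offset)
E
```

```text
top {'fx': 482.1587550632718, 'fy': 482.1587550632718, 'cx': 324.9417604155214, 'cy': 190.40680255730828, 'T': [[-0.018, 0.997, -0.081, 0.474], [-1.0, -0.018, 0.004, 0.001], [0.003, 0.081, 0.997, 1.44], [0.0, 0.0, 0.0, 1.0]]}
axle []
washer [([0.617, -0.143, 0.013], 0.6)]
wheel [([0.435, 0.021, 0.024], 0.65)]
spacer [([0.465, -0.161, 0.017], 0.64), ([0.663, 0.36, 0.055], 0.56), ([0.387, -0.262, 0.021], 0.48)]
collar [([0.452, 0.269, 0.014], 0.43)]
screwdriver [([0.768, 0.003, 0.024], 0.78)]
wrench [([0.654, -0.387, 0.006], 0.94)]
tin [([0.662, 0.36, 0.053], 0.95)]
scene {'fx': 508.8949601702182, 'fy': 508.8949601702182, 'cx': 318.50224511031587, 'cy': 201.35248494084883, 'T': [[-0.095, -0.837, 0.54, 1.178], [0.995, -0.073, 0.062, 0.076], [-0.012, 0.543, 0.84, 0.991], [0.0, 0.0, 0.0, 1.0]]}
axle [([0.663, 0.142, 0.009], 0.96), ([0.775, -0.002, 0.021], 0.65)]
washer [([0.623, -0.151, 0.006], 0.75)]
wheel [([0.446, 0.022, 0.021], 0.65)]
spacer [([0.447, 0.023, 0.02], 0.66), ([0.486, -0.233, 0.018], 0.64), ([0.773, -0.001, 0.022], 0.61), ([0.47, -0.163, 0.018], 0.59), ([0.391, -0.268, 0.015], 0.49)]
collar [([0.459, 0.267, 0.01], 0.62)]
screwdriver [([0.771, -0.004, 0.018], 0.79)]
wrench [([0.654, -0.391, 0.008], 0.61)]
tin [([0.686, 0.362, 0.052], 0.63)]
[-7.28834660e-06  1.80911314e-01  9.83499414e-01  6.52263272e-07] [0.1868126  0.49063694 0.23130315] 0.9 0.0187
```

View pics/top0.png

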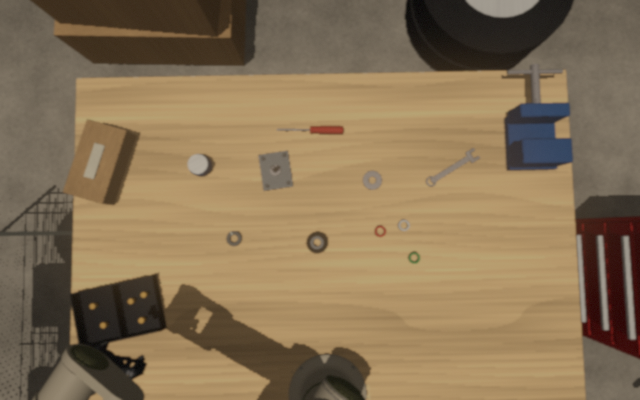

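View pics/scene0.png

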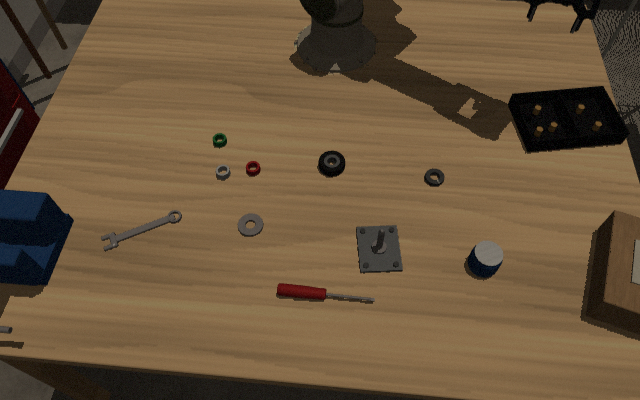

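The top view shows the axle at (276,170), washer (372,180), wheel (317,242) and collar (234,238). There are three spacer-like rings: pale grey (403,225), red (380,231) and green (414,257). The pale grey one fits "aluminium", so I'll check it in a crop.

Run:
```python
from h import *
im=cv2.imread('pics/scene0.png'); save('crop1.png',cv2.resize(im[125:190,190:460],None,fx=2.9,fy=2.9,interpolation=cv2.INTER_CUBIC)[...,::-1])
for n,P in (('top',dict(axle=(276,170),washer=(372,180),wheel=(317,242),spacer=(403,225),collar=(234,238),red=(380,231))),('scene',dict(axle=(379,248),washer=(251,225),wheel=(332,163),spacer=(222,173),collar=(434,177),red=(253,168)))):
    d=np.load(n+'_d.npy'); C=cloud(n,d)
    print(n,'bench z',np.round([np.median(C[195:205,340:350,2]),np.median(C[205:215,340:350,2])],4), 'noise',C[205:215,290:300,2].std())
    for k,(u,v) in P.items():
        R=22; w=C[v-R:v+R,u-R:u+R].reshape(-1,3)
        zt=np.percentile(w[:,2],99.5)
        m=w[w[:,2]>(.004 if k!='axle' else .03)]; m=m[np.hypot(*(m[:,:2]-C[v,u,:2]).T)<.045]
        print(k,len(m),'mean',np.round(m.mean(0),4) if len(m) else None,'mid',np.round((m.min(0)+m.max(0))/2,4) if len(m) else None,'ext',np.round(np.ptp(m,axis=0),3)if len(m) else None)
```

```text
top bench z [ 0.0012 -0.0001] noise 0.003415987736948924
axle 29 mean [0.651  0.1422 0.0681] mid [0.6527 0.1424 0.0588] ext [0.013 0.011 0.054]
washer 288 mean [ 0.619  -0.1448  0.0082] mid [ 0.6189 -0.1462  0.0098] ext [0.084 0.085 0.012]
wheel 374 mean [0.4367 0.0231 0.0316] mid [0.4359 0.0213 0.7222] ext [0.086 0.083 1.436]
spacer 150 mean [ 0.4837 -0.2353  0.0111] mid [ 0.4829 -0.2362  0.0153] ext [0.083 0.087 0.023]
collar 222 mean [0.4514 0.2674 0.0099] mid [0.4535 0.2668 0.0124] ext [0.088 0.084 0.017]
red 133 mean [ 0.4656 -0.1635  0.0119] mid [ 0.4665 -0.1674  0.0142] ext [0.083 0.086 0.02 ]
scene bench z [0.0008 0.0004] noise 0.09853502020155704
axle 99 mean [0.6578 0.1438 0.0602] mid [0.6559 0.1442 0.0573] ext [0.011 0.014 0.055]
washer 425 mean [ 0.621  -0.1436  0.0083] mid [ 0.6179 -0.1419  0.0089] ext [0.083 0.083 0.01 ]
wheel 544 mean [0.4422 0.0251 0.0197] mid [0.4297 0.0259 0.0163] ext [0.083 0.086 0.025]
spacer 183 mean [ 0.4837 -0.2322  0.0126] mid [ 0.4806 -0.2377  0.0132] ext [0.079 0.088 0.018]
collar 274 mean [0.4539 0.2688 0.0104] mid [0.4441 0.271  0.0109] ext [0.078 0.087 0.014]
red 177 mean [ 0.4688 -0.163   0.0129] mid [ 0.4633 -0.1607  0.014 ] ext [0.076 0.08  0.02 ]
```

View pics/crop1.png

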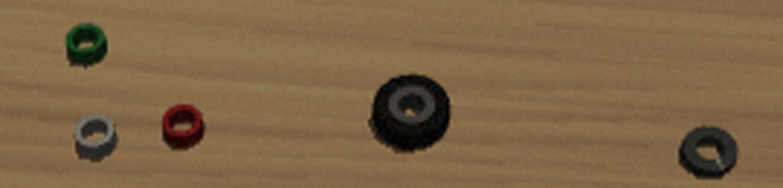

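>>> carry_out(commands=[[[0, 0, 0], [0, 0, -0.11], 1], [[0, 0, 0], [0, 0, -0.22], 1], [[0, 0, 0], [0, 0, -0.33], 1], [[0, 0, 0], [0, 0, -0.3475], 1], [[0, 0, 0], [0, 0, -0.3475], 1]])

```text
clock: 1.32
tcp_pos: [0.1868, 0.4906, 0.2313]
tool_rot: [0.0, 0.001, 1.0, -0.0]
wrist_force: [1.0, 0.8, -0.3]
grip_width: 0.0855
grasp_force: 0.0
```

The crop shows the grey tube at (95,135), clearly apart from the red (183,127) and green (87,44) look-alikes. The collar at (708,152) carries the pale line. I'll move to hover over the washer.

>>> carry_out(commands=[[[-0.054, -0.0793, 0], [0, 0, 0], 1], [[-0.108, -0.1586, 0], [0, 0, 0], 1], [[-0.162, -0.238, 0], [0, 0, 0], 1], [[-0.216, -0.317, 0], [0, 0, 0], 1], [[-0.27, -0.396, 0], [0, 0, 0], 1]])

```text
clock: 1.73
tcp_pos: [0.2954, 0.3307, 0.2314]
tool_rot: [0.0, 0.002, 1.0, 0.0]
wrist_force: [0.5, 1.3, 0.4]
grip_width: 0.0853
grasp_force: 0.0
```

>>> carry_out(commands=[[[-0.054, -0.0793, 0], [0, 0, 0], 1], [[-0.108, -0.1586, 0], [0, 0, 0], 1], [[-0.162, -0.238, 0], [0, 0, 0], 1], [[-0.216, -0.317, 0], [0, 0, 0], 1], [[-0.27, -0.396, 0], [0, 0, 0], 1]])

```text
clock: 2.15
tcp_pos: [0.4036, 0.1721, 0.2315]
tool_rot: [0.0, 0.002, 1.0, 0.0]
wrist_force: [-0.4, 0.6, -0.2]
grip_width: 0.0852
grasp_force: 0.0
```

>>> carry_out(commands=[[[-0.054, -0.0793, 0], [0, 0, 0], 1], [[-0.108, -0.1586, 0], [0, 0, 0], 1], [[-0.162, -0.238, 0], [0, 0, 0], 1], [[-0.216, -0.317, 0], [0, 0, 0], 1], [[-0.27, -0.396, 0], [0, 0, 0], 1]])

```text
clock: 2.57
tcp_pos: [0.5116, 0.0136, 0.2314]
tool_rot: [0.0, 0.002, 1.0, 0.0]
wrist_force: [-0.3, 0.5, 0.2]
grip_width: 0.0853
grasp_force: 0.0
```

>>> carry_out(commands=[[[-0.054, -0.0793, 0], [0, 0, 0], 0.78], [[-0.108, -0.1586, 0], [0, 0, 0], 0.78], [[-0.162, -0.238, 0], [0, 0, 0], 0.78], [[-0.216, -0.317, 0], [0, 0, 0], 0.78], [[-0.27, -0.396, 0], [0, 0, 0], 0.78]])

```text
clock: 2.98
tcp_pos: [0.6196, -0.1446, 0.2312]
tool_rot: [0.0, 0.002, 1.0, 0.0]
wrist_force: [-0.2, 0.5, -0.3]
grip_width: 0.0668
grasp_force: 0.0
```

```bash
cat >> h.py <<'E'
def look(obj,pic=None,n=2):
    """wrist-camera centre of obj: circle fit on its outline, at mid/top face height"""
    H=dict(washer=.008,wheel=.022,spacer=.018,collar=.012)[obj]
    im,d=grab_frame('wrist'); c=get_calibration('wrist'); s=manip.get_state()
    if pic: save(pic,im)
    print('tcp',np.round(s['tcp_pos'],4),'w',round(s['grip_width'],4),'cam',np.round(c['T'][:3,3],3))
    C=cloud('wrist',d)
    for r in finder.outline_of(obj,'wrist')[:3]:
        m=r['region'].astype(np.uint8); cnt=max(cv2.findContours(m,cv2.RETR_EXTERNAL,cv2.CHAIN_APPROX_NONE)[0],key=len)[:,0]
        p=[]
        o=c['T'][:3,3]
        for u,v in cnt:
            ray=c['T'][:3,:3]@np.array([(u-c['cx'])/c['fx'],-(v-c['cy'])/c['fy'],-1]); p.append((o+ray*(H-o[2])/ray[2])[:2])
        p=np.float32(p); (x,y),R=cv2.minEnclosingCircle(p); q=C[r['region']]; q=q[q[:,2]>H-.004]
        uv=cnt.mean(0)
        print(obj,'conf %.2f'%r['conf'],'px',uv.round(),'encl',round(x,4),round(y,4),'R',round(R,4),'boxmid',((p.min(0)+p.max(0))/2).round(4),'topmean',q.mean(0).round(4) if len(q) else None,'topmid',((q.min(0)+q.max(0))/2).round(4) if len(q) else None,'ext',np.ptp(q,axis=0).round(4) if len(q) else None,'rgb',im[r['region']].mean(0).round())
E
python3 -c "
from h import *
look('washer','w1.png')"
```

```text
tcp [ 0.6216 -0.1503  0.2295] w 0.0669 cam [ 0.541 -0.149  0.372]
```

View pics/w1.png

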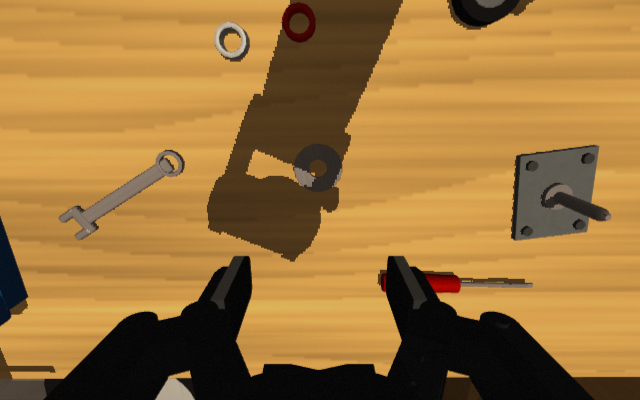

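The wrist picture shows the washer in shadow at (318,168), the axle plate at (556,197) and the rings top centre. The network missed the washer, so I'll fit it from depth instead.

```bash
cat >> h.py <<'E'
def ring(C,xy,R,H,tol=.0025):
    m=(abs(C[...,2]-H)<tol)&(np.hypot(C[...,0]-xy[0],C[...,1]-xy[1])<R+.02)
    n,l,st,ce=cv2.connectedComponentsWithStats(m.astype(np.uint8)); 
    if n<2: return None
    k=1+st[1:,4].argmax(); p=C[l==k]
    (x,y),r=cv2.minEnclosingCircle(np.float32(p[:,:2]))
    return dict(n=len(p),mean=p.mean(0).round(4),mid=((p.min(0)+p.max(0))/2).round(4),encl=(round(x,4),round(y,4),round(r,4)))
def measure(**P):
    S=dict(washer=(.029,.008),wheel=(.032,.022),spacer=(.017,.018),collar=(.023,.012))
    s=manip.get_state(); im,d=grab_frame('wrist'); C=cloud('wrist',d)
    print('tcp',np.round(s['tcp_pos'],4),'w',round(s['grip_width'],4),'q6',s['qpos'][5].round(2),'bench',np.median(C[(abs(C[...,2])<.004)&(C[...,0]>.3)][:,2]).round(4),'f',np.round(s['wrist_force'],1))
    for k,xy in P.items():
        if k=='pin':
            for h in (.03,.05,.07,.078):
                m=(abs(C[...,2]-h)<.006)&(np.hypot(C[...,0]-xy[0],C[...,1]-xy[1])<.04); p=C[m]
                if len(p): print('pin',h,len(p),p.mean(0).round(4),((p.min(0)+p.max(0))/2).round(4),np.ptp(p,axis=0).round(4))
        else: print(k,ring(C,xy,*S[k]))
    return im,C
E
python3 - <<'E'
from h import *
im,C=measure(washer=(.62,-.144),pin=(.656,.143),spacer=(.484,-.234))
# axle plate top and shoulder
for h,R in((.008,.07),(.014,.018)): print(h,ring(C,(.656,.143),R,h,.002))
E
```

```text
tcp [ 0.6202 -0.1473  0.2293] w 0.0664 q6 -1.98 bench 0.0003 f [ 0.   0.3 -0.2]
washer {'n': 1544, 'mean': array([ 0.6178, -0.1423,  0.0083]), 'mid': array([ 0.6181, -0.1424,  0.008 ]), 'encl': (0.6185, -0.1425, 0.0288)}
pin 0.03 106 [0.6506 0.1413 0.0301] [0.6522 0.144  0.0301] [0.0136 0.011  0.0115]
pin 0.05 129 [0.6506 0.1414 0.05  ] [0.6522 0.1431 0.0499] [0.0133 0.0095 0.0117]
pin 0.07 168 [0.6505 0.1416 0.0706] [0.652  0.1434 0.07  ] [0.0136 0.0108 0.0119]
pin 0.078 199 [0.6513 0.1433 0.0776] [0.652  0.1437 0.0778] [0.0134 0.0115 0.0114]
spacer {'n': 554, 'mean': array([ 0.4827, -0.2312,  0.0181]), 'mid': array([ 0.4832, -0.2314,  0.018 ]), 'encl': (0.4827, -0.2314, 0.017)}
0.008 {'n': 5223, 'mean': array([0.6482, 0.1424, 0.0082]), 'mid': array([0.6526, 0.1458, 0.008 ]), 'encl': (0.6524, 0.1454, 0.0702)}
0.014 {'n': 388, 'mean': array([0.6508, 0.1426, 0.0142]), 'mid': array([0.6525, 0.1458, 0.0141]), 'encl': (0.6521, 0.1461, 0.0166)}
```

>>> carry_out(commands=[[[0, 0, 0], [0, 0, 0], 0.78], [[0, 0, 0], [0, 0, 0], 0.78], [[0, 0, 0], [0, 0, 0], 0.78], [[0, 0, 0], [0, 0, 0], 0.78]])

```text
clock: 3.47
tcp_pos: [0.6187, -0.142, 0.2319]
tool_rot: [0.0, -0.0, 1.0, -0.0]
wrist_force: [0.7, -0.1, -0.2]
grip_width: 0.0665
grasp_force: 0.0
```

Run:
```python
from h import *
im,C=measure(washer=(.62,-.144),pin=(.656,.143))
print(manip.get_state()['tool_rot'])
# finger tip location in depth (points between z .2 and .3 near tcp)
q=C[(C[...,2]>.15)&(C[...,2]<.30)&(abs(C[...,0]-.62)<.08)]
for s in (1,-1):
    f=q[(q[:,1]+.145)*s>0]; lo=np.percentile(f[:,2],1); t=f[f[:,2]<lo+.006]; print(len(f),'lowest z',lo.round(4),t.mean(0).round(4),'inner y',np.percentile(f[:,1]*s,2)*s)
```

```text
tcp [ 0.6187 -0.142   0.2319] w 0.0665 q6 -1.98 bench -0.0003 f [ 0.7 -0.1 -0.2]
washer {'n': 1513, 'mean': array([ 0.6188, -0.1452,  0.0077]), 'mid': array([ 0.6196, -0.1453,  0.0078]), 'encl': (0.6195, -0.1453, 0.0288)}
pin 0.03 107 [0.6522 0.1386 0.0302] [0.6538 0.1412 0.0301] [0.0135 0.0127 0.0118]
pin 0.05 124 [0.6521 0.1386 0.0502] [0.6539 0.1417 0.05  ] [0.0139 0.0119 0.0119]
pin 0.07 166 [0.6523 0.139  0.0704] [0.6538 0.1411 0.07  ] [0.0141 0.0111 0.0119]
pin 0.078 179 [0.6528 0.1406 0.0772] [0.6537 0.1414 0.0774] [0.013  0.0106 0.0107]
[ 2.74113433e-04 -3.05969784e-04  9.99999909e-01 -1.13166119e-04]
8610 lowest z 0.2424 [ 0.6162 -0.1062  0.2444] inner y -0.10858811066659056
8584 lowest z 0.2425 [ 0.6162 -0.1767  0.2445] inner y -0.17434164159234847
```

>>> carry_out(commands=[[[-0.0015, -0.008, 0.1], [0, 0, 0], 0.78], [[-0.0015, -0.008, 0.2], [0, 0, 0], 0.78], [[-0.0015, -0.008, 0.3], [0, 0, 0], 0.78], [[-0.0015, -0.008, 0.4], [0, 0, 0], 0.78], [[-0.0015, -0.008, 0.45], [0, 0, 0], 0.78]])

```text
clock: 3.93
tcp_pos: [0.6173, -0.1449, 0.0466]
tool_rot: [-0.003, -0.0, 1.0, 0.001]
wrist_force: [0.3, 0.5, -0.7]
grip_width: 0.0665
grasp_force: 0.0
```

>>> carry_out(commands=[[[0, 0, 0], [0, 0, 0], 0.78], [[0, 0, 0], [0, 0, 0], 0.78], [[0, 0, 0], [0, 0, 0], 0.78], [[0, 0, 0], [0, 0, 0], 0.78], [[0, 0, 0], [0, 0, 0], 0.78]])

```text
clock: 4.35
tcp_pos: [0.6203, -0.1464, 0.0533]
tool_rot: [0.001, -0.0, 1.0, -0.001]
wrist_force: [-0.5, -1.4, -0.1]
grip_width: 0.0665
grasp_force: 0.0
```

Run:
```python
from h import *
im,C=measure(washer=(.62,-.144))
save('w2.png',im)
```

```text
tcp [ 0.6203 -0.1464  0.0533] w 0.0665 q6 -1.99 bench -0.0006 f [-0.5 -1.4 -0.1]
washer {'n': 4803, 'mean': array([ 0.6178, -0.1449,  0.0073]), 'mid': array([ 0.6192, -0.1451,  0.0074]), 'encl': (0.6193, -0.145, 0.029)}
```

View pics/w2.png

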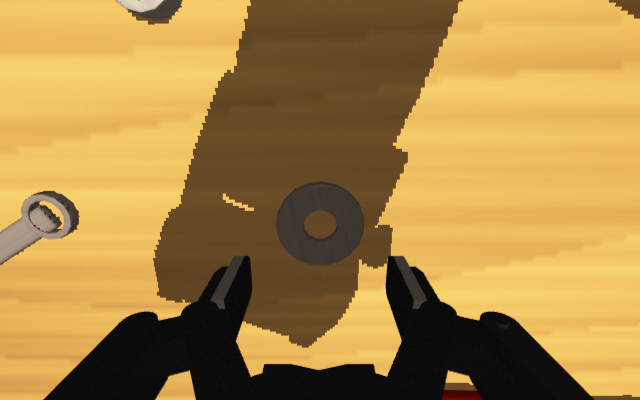

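The washer sits at (320,223), centred between the fingertips (about 318). I'll descend and close.

>>> carry_out(commands=[[[0, 0.004, 0.05], [0, 0, 0], 0.78], [[0, 0.004, 0.1], [0, 0, 0], 0.78], [[0, 0.004, 0.13], [0, 0, 0], 0.78], [[0, 0.004, 0.145], [0, 0, 0], 0.78], [[0, 0.004, 0.145], [0, 0, 0], 0.78]])

```text
clock: 4.82
tcp_pos: [0.6196, -0.1445, -0.006]
tool_rot: [-0.0, -0.0, 1.0, -0.0]
wrist_force: [-0.0, 0.3, -0.2]
grip_width: 0.0668
grasp_force: 0.0
```

Run:
```python
from h import *
im,C=measure(washer=(.62,-.144)); save('w3.png',im[150:330,180:460])
```

```text
tcp [ 0.6196 -0.1445 -0.006 ] w 0.0668 q6 -1.98 bench -0.0001 f [-0.   0.3 -0.2]
washer {'n': 8798, 'mean': array([ 0.6178, -0.1451,  0.0078]), 'mid': array([ 0.6199, -0.1451,  0.0077]), 'encl': (0.62, -0.1449, 0.0293)}
```

View pics/w3.png

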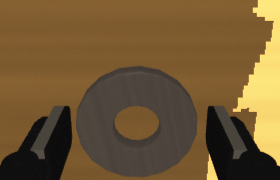

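The washer lies between the fingertips. Closing and lifting.

>>> carry_out(commands=[[[0, 0, 0], [0, 0, 0], 0.5], [[0, 0, 0], [0, 0, 0], 0.5], [[0, 0, 0], [0, 0, 0], 0.5], [[0, 0, 0], [0, 0, 0], 0.5], [[0, 0, 0], [0, 0, 0], 0.5]])

```text
clock: 5.28
tcp_pos: [0.6209, -0.1449, -0.0039]
tool_rot: [0.002, -0.0, 1.0, -0.001]
wrist_force: [-3.3, 2.0, 13.8]
grip_width: 0.0554
grasp_force: 64.7
```

>>> carry_out(commands=[[[0, 0, -0.05], [0, 0, 0], 0.5], [[0, 0, -0.1], [0, 0, 0], 0.5], [[0, 0, -0.2], [0, 0, 0], 0.5], [[0, 0, -0.3], [0, 0, 0], 0.5], [[0, 0, -0.35], [0, 0, 0], 0.5]])

```text
clock: 5.7
tcp_pos: [0.6209, -0.1451, 0.1389]
tool_rot: [0.003, -0.0, 1.0, -0.001]
wrist_force: [1.7, -0.3, -0.6]
grip_width: 0.0552
grasp_force: 63.9
```

>>> carry_out(commands=[[[-0.01, 0.09, 0], [0, 0, 0], 0.5], [[-0.02, 0.18, 0], [0, 0, 0], 0.5], [[-0.03, 0.27, 0], [0, 0, 0], 0.5], [[-0.04, 0.36, 0], [0, 0, 0], 0.5], [[-0.05, 0.45, 0], [0, 0, 0], 0.5]])

```text
clock: 6.12
tcp_pos: [0.6395, 0.0371, 0.1338]
tool_rot: [0.0, 0.0, 1.0, -0.0]
wrist_force: [0.6, -0.2, -1.6]
grip_width: 0.0551
grasp_force: 63.9
```

>>> carry_out(commands=[[[-0.01, 0.09, 0], [0, 0, 0], 0.5], [[-0.02, 0.18, 0], [0, 0, 0], 0.5], [[-0.033, 0.27, 0], [0, 0, 0], 0.5], [[-0.033, 0.27, 0], [0, 0, 0], 0.5], [[-0.033, 0.27, 0], [0, 0, 0], 0.5]])

```text
clock: 6.53
tcp_pos: [0.6525, 0.1454, 0.1334]
tool_rot: [0.0, -0.002, 1.0, -0.0]
wrist_force: [-0.2, -0.2, -1.0]
grip_width: 0.0554
grasp_force: 63.9
```

>>> carry_out(commands=[[[0, 0, 0], [0, 0, 0], 0.5], [[0, 0, 0], [0, 0, 0], 0.5], [[0, 0, 0], [0, 0, 0], 0.5]])

```text
clock: 6.78
tcp_pos: [0.6528, 0.1422, 0.1335]
tool_rot: [0.0, 0.001, 1.0, -0.0]
wrist_force: [0.5, -0.0, -1.7]
grip_width: 0.0549
grasp_force: 63.9
```

```bash
cat >> h.py <<'E'
def held(C,R,xy):
    """fit plane and circle to the part hanging between the fingers: flat points around tcp"""
    p=C[(np.hypot(C[...,0]-xy[0],C[...,1]-xy[1])<R+.012)&(C[...,2]>.085)&(C[...,2]<.3)]
    h,e=np.histogram(p[:,2],bins=np.arange(.085,.3,.002)); return list(zip(e.round(3),h))
E
python3 - <<'E'
from h import *
im,C=measure(pin=(.653,.143)); save('w4.png',im)
np.save('C.npy',C); t=manip.get_state()['tcp_pos']
print([a for a in held(C,.029,t) if a[1]>30])
for h in (.158,.156,.154,.152,.150,.148,.146,.144): print(h,ring(C,t,.029,h))
E
```

```text
tcp [0.6528 0.1422 0.1335] w 0.0549 q6 -1.53 bench -0.0002 f [ 0.5 -0.  -1.7]
pin 0.03 69 [0.6484 0.1437 0.0303] [0.6509 0.1437 0.0303] [0.0083 0.0138 0.0112]
pin 0.05 90 [0.6485 0.1438 0.0504] [0.6495 0.1438 0.05  ] [0.0056 0.0132 0.0116]
pin 0.07 75 [0.6479 0.1437 0.069 ] [0.6486 0.1437 0.0697] [0.0043 0.0121 0.011 ]
pin 0.078 16 [0.6474 0.1443 0.0732] [0.6474 0.1444 0.0738] [0.0014 0.0076 0.0029]
[(np.float64(0.137), np.int64(57)), (np.float64(0.139), np.int64(238)), (np.float64(0.141), np.int64(352)), (np.float64(0.143), np.int64(4665)), (np.float64(0.145), np.int64(4091)), (np.float64(0.147), np.int64(193)), (np.float64(0.149), np.int64(180)), (np.float64(0.151), np.int64(179)), (np.float64(0.153), np.int64(216)), (np.float64(0.155), np.int64(209)), (np.float64(0.157), np.int64(217)), (np.float64(0.159), np.int64(237)), (np.float64(0.161), np.int64(239)), (np.float64(0.163), np.int64(257)), (np.float64(0.165), np.int64(268)), (np.float64(0.167), np.int64(258)), (np.float64(0.169), np.int64(232)), (np.float64(0.171), np.int64(232)), (np.float64(0.173), np.int64(526)), (np.float64
[... 1238 characters left out ...]
4, 0.154 ]), 'encl': (0.654, 0.1123, 0.0118)}
0.152 {'n': 179, 'mean': array([0.6491, 0.114 , 0.1522]), 'mid': array([0.6534, 0.1124, 0.152 ]), 'encl': (0.6537, 0.1123, 0.0114)}
0.15 {'n': 174, 'mean': array([0.6491, 0.114 , 0.1501]), 'mid': array([0.6535, 0.1124, 0.15  ]), 'encl': (0.6538, 0.1123, 0.0115)}
0.148 {'n': 176, 'mean': array([0.6489, 0.1139, 0.1479]), 'mid': array([0.6537, 0.1124, 0.148 ]), 'encl': (0.6538, 0.1123, 0.0115)}
0.146 {'n': 8658, 'mean': array([0.6501, 0.143 , 0.145 ]), 'mid': array([0.6519, 0.1431, 0.146 ]), 'encl': (0.647, 0.143, 0.0343)}
0.144 {'n': 8938, 'mean': array([0.6498, 0.143 , 0.1448]), 'mid': array([0.652, 0.143, 0.144]), 'encl': (0.6468, 0.143, 0.0345)}
```

View pics/w4.png

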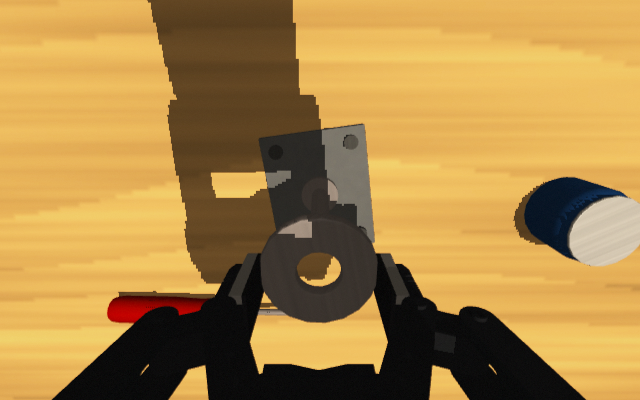

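The washer is held flat, its hole at (319,268). The axle pin shows behind it, base at about (320,190). Next, exact relative positions.

Run:
```python
from h import *
from scipy.optimize import least_squares
C=np.load('C.npy')
fit=lambda p,r:least_squares(lambda q:np.hypot(p[:,0]-q[0],p[:,1]-q[1])-r,p[:,:2].mean(0)).x.round(4)
pin=C[(C[...,2]>.025)&(C[...,2]<.072)&(np.hypot(C[...,0]-.653,C[...,1]-.1437)<.012)]
print('pin',len(pin),fit(pin,.007))
pl=(abs(C[...,2]-.008)<.002)&(np.hypot(C[...,0]-.653,C[...,1]-.144)<.075); print('plate mid',cv2.minAreaRect(np.float32(C[pl][:,:2])))
t=np.array([.6528,.1422])
m=((C[...,2]>.1415)&(C[...,2]<.1475)&(np.hypot(C[...,0]-t[0],C[...,1]-t[1])<.045)).astype(np.uint8)
cs,hi=cv2.findContours(m,cv2.RETR_CCOMP,cv2.CHAIN_APPROX_NONE)
for c,h in zip(cs,hi[0]):
    if len(c)>60:
        P=C[c[:,0,1],c[:,0,0]]; print('hole' if h[3]>=0 else 'outer',len(c),cv2.minEnclosingCircle(np.float32(P[:,:2])),fit(P,.011 if h[3]>=0 else .029),c[:,0].mean(0))
w=C[m>0]; A=np.c_[w[:,:2],np.ones(len(w))]; print('plane',np.linalg.lstsq(A,w[:,2],rcond=None)[0][:2].round(3))
```

```text
pin 328 [0.6541 0.1438]
plate mid ((0.6534963250160217, 0.14368028938770294), (0.1093674972653389, 0.09015040844678879), 7.684791088104248)
outer 419 ((0.6468424201011658, 0.14303995668888092), 0.034464821219444275) [0.6515 0.1429] [318.51551313 268.36515513]
hole 129 ((0.6519004106521606, 0.14329129457473755), 0.011806466616690159) [0.6518 0.143 ] [318.31782946 271.82945736]
plane [0.002 0.   ]
```

>>> carry_out(commands=[[[-0.005, 0.002, 0.02], [0, 0, 0], 0.5], [[-0.005, 0.002, 0.07], [0, 0, 0], 0.5], [[-0.005, 0.002, 0.13], [0, 0, 0], 0.5], [[-0.005, 0.002, 0.18], [0, 0, 0], 0.5], [[-0.005, 0.002, 0.22], [0, 0, 0], 0.5]])

```text
clock: 7.25
tcp_pos: [0.654, 0.1438, 0.0428]
tool_rot: [-0.001, 0.0, 1.0, -0.0]
wrist_force: [0.4, 0.6, -1.3]
grip_width: 0.0552
grasp_force: 63.9
```

>>> carry_out(commands=[[[0, 0, 0.03], [0, 0, 0], 0.5], [[0, 0, 0.06], [0, 0, 0], 0.5], [[0, 0, 0.08], [0, 0, 0], 0.5], [[0, 0, 0.08], [0, 0, 0], 0.5], [[0, 0, 0.08], [0, 0, 0], 0.5]])

```text
clock: 7.67
tcp_pos: [0.6549, 0.1443, 0.0135]
tool_rot: [0.0, -0.0, 1.0, 0.0]
wrist_force: [0.5, 0.3, -0.5]
grip_width: 0.055
grasp_force: 63.9
```

Run:
```python
from h import *
im,C=measure(pin=(.654,.1438))
for h in (.02,.022,.024,.026,.028): print(h,ring(C,(.654,.1438),.029,h,.0015))
```

```text
tcp [0.6549 0.1443 0.0135] w 0.055 q6 -1.53 bench 0.0004 f [ 0.5  0.3 -0.5]
pin 0.03 8733 [0.6496 0.1449 0.0264] [0.6535 0.1438 0.03  ] [0.0563 0.0796 0.012 ]
pin 0.05 2376 [0.6507 0.144  0.0508] [0.6562 0.1438 0.05  ] [0.0233 0.0795 0.012 ]
pin 0.07 3095 [0.6467 0.1411 0.0703] [0.6527 0.1433 0.07  ] [0.021 0.079 0.012]
pin 0.078 2610 [0.6465 0.1444 0.0775] [0.6473 0.1441 0.078 ] [0.0181 0.0773 0.012 ]
0.02 {'n': 90, 'mean': array([0.6272, 0.1461, 0.0205]), 'mid': array([0.628 , 0.1456, 0.0201]), 'encl': (0.6299, 0.1456, 0.0141)}
0.022 {'n': 174, 'mean': array([0.6284, 0.1387, 0.0221]), 'mid': array([0.6318, 0.1383, 0.022 ]), 'encl': (0.6328, 0.1383, 0.0179)}
0.024 {'n': 3123, 'mean': array([0.6467, 0.1441, 0.0249]), 'mid': array([0.652 , 0.1449, 0.024 ]), 'encl': (0.6483, 0.1449, 0.0341)}
0.026 {'n': 7201, 'mean': array([0.6497, 0.1452, 0.0256]), 'mid': array([0.6535, 0.145 , 0.026 ]), 'encl': (0.6485, 0.145, 0.0341)}
0.028 {'n': 102, 'mean': array([0.6515, 0.116 , 0.0281]), 'mid': array([0.6561, 0.1143, 0.028 ]), 'encl': (0.6561, 0.1153, 0.0115)}
```

>>> carry_out(commands=[[[0, 0, 0.008], [0, 0, 0], 0.5], [[0, 0, 0.008], [0, 0, 0], 0.5], [[0, 0, 0.008], [0, 0, 0], 0.78], [[0, 0, 0.008], [0, 0, 0], 0.78], [[0, 0, 0.008], [0, 0, 0], 0.78]])

```text
clock: 8.13
tcp_pos: [0.6549, 0.1443, 0.0105]
tool_rot: [0.0, -0.0, 1.0, 0.0]
wrist_force: [0.8, 0.3, 0.2]
grip_width: 0.0664
grasp_force: 0.0
```

>>> carry_out(commands=[[[0, 0, -0.03], [0, 0, 0], 0.8], [[0, 0, -0.11], [0, 0, 0], 0.8], [[0, 0, -0.2], [0, 0, 0], 0.9], [[0, 0, -0.3], [0, 0, 0], 0.9], [[0, 0, -0.4], [0, 0, 0], 0.9]])

```text
clock: 8.55
tcp_pos: [0.6543, 0.1443, 0.173]
tool_rot: [0.0, -0.0, 1.0, 0.0]
wrist_force: [1.9, 0.9, 0.9]
grip_width: 0.0771
grasp_force: 0.0
```

>>> carry_out(commands=[[[0.06, -0.035, 0], [0, 0, 0], 0.9], [[0.12, -0.07, 0], [0, 0, 0], 0.9], [[0.18, -0.1, 0], [0, 0, 0], 0.9], [[0.24, -0.13, 0], [0, 0, 0], 0.9], [[0.3, -0.16, 0], [0, 0, 0], 0.9]])

```text
clock: 8.97
tcp_pos: [0.5334, 0.0798, 0.1712]
tool_rot: [0.001, -0.0, 1.0, -0.0]
wrist_force: [0.0, -0.5, 0.2]
grip_width: 0.0767
grasp_force: 0.0
```

Run:
```python
from h import *
im,C=measure(wheel=(.435,.024)); save('w5.png',im)
print('on axle',ring(C,(.654,.1438),.029,.022,.0025))
```

```text
tcp [0.5334 0.0798 0.1712] w 0.0767 q6 -1.64 bench -0.0005 f [ 0.  -0.5  0.2]
wheel {'n': 3958, 'mean': array([0.4327, 0.0225, 0.0219]), 'mid': array([0.4338, 0.0222, 0.022 ]), 'encl': (0.4336, 0.0224, 0.0319)}
on axle {'n': 1236, 'mean': array([0.646 , 0.1401, 0.0208]), 'mid': array([0.6498, 0.1415, 0.0213]), 'encl': (0.6494, 0.1437, 0.0293)}
```

View pics/w5.png

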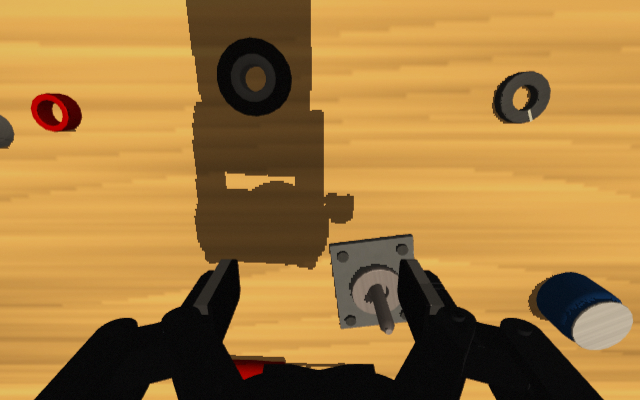

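The washer is seated at (375,288) and the wheel is at (254,77). Next, the wheel.

>>> carry_out(commands=[[[0.08, -0.045, 0], [0, 0, 0], 0.93], [[0.16, -0.09, 0.0], [0, 0, 0], 0.93], [[0.24, -0.136, 0.03], [0, 0, 0], 0.93], [[0.251, -0.1425, 0.12], [0, 0, 0], 0.93], [[0.251, -0.1425, 0.2], [0, 0, 0], 0.93]])

```text
clock: 9.43
tcp_pos: [0.4338, 0.0223, 0.0911]
tool_rot: [0.002, 0.001, 1.0, -0.001]
wrist_force: [0.8, 0.1, 0.1]
grip_width: 0.0795
grasp_force: 0.0
```

>>> carry_out(commands=[[[0, 0, 0], [0, 0, 0], 0.93], [[0, 0, 0], [0, 0, 0], 0.93], [[0, 0, 0], [0, 0, 0], 0.93], [[0, 0, 0], [0, 0, 0], 0.93]])

```text
clock: 9.77
tcp_pos: [0.4356, 0.0233, 0.0919]
tool_rot: [0.002, -0.0, 1.0, -0.0]
wrist_force: [-0.4, -0.1, 0.4]
grip_width: 0.0794
grasp_force: 0.0
```

```bash
cat >> h.py <<'E'
def fingers(C,t):
    q=C[(C[...,2]>t[2]+.005)&(C[...,2]<t[2]+.06)&(abs(C[...,0]-t[0])<.03)&(abs(C[...,1]-t[1])<.06)]
    a=q[q[:,1]>t[1]]; b=q[q[:,1]<t[1]]; print('finger mid y',((np.percentile(a[:,1],2)+np.percentile(b[:,1],98))/2).round(4),'tips z',np.percentile(a[:,2],1).round(4),np.percentile(b[:,2],1).round(4))
E
python3 - <<'E'
from h import *
im,C=measure(wheel=(.435,.024)); fingers(C,manip.get_state()['tcp_pos'])
E
```

```text
tcp [0.4356 0.0233 0.0919] w 0.0794 q6 -1.79 bench -0.0004 f [-0.4 -0.1  0.4]
wheel {'n': 4896, 'mean': array([0.4357, 0.0235, 0.0214]), 'mid': array([0.4372, 0.0235, 0.0218]), 'encl': (0.4372, 0.0237, 0.0319)}
finger mid y 0.024 tips z 0.1043 0.1045
```

>>> carry_out(commands=[[[-0.004, 0, 0.06], [0, 0, 0], 0.93], [[-0.004, 0, 0.12], [0, 0, 0], 0.93], [[-0.004, 0, 0.18], [0, 0, 0], 0.93], [[-0.004, 0, 0.23], [0, 0, 0], 0.93], [[-0.004, 0, 0.23], [0, 0, 0], 0.93]])

```text
clock: 10.23
tcp_pos: [0.4348, 0.0236, -0.0037]
tool_rot: [-0.002, -0.0, 1.0, 0.0]
wrist_force: [0.5, 0.6, -0.0]
grip_width: 0.0796
grasp_force: 0.0
```

>>> carry_out(commands=[[[0, 0, 0], [0, 0, 0], 0.6], [[0, 0, 0], [0, 0, 0], 0.6], [[0, 0, 0], [0, 0, 0], 0.6], [[0, 0, 0], [0, 0, 0], 0.6], [[0, 0, 0], [0, 0, 0], 0.6]])

```text
clock: 10.65
tcp_pos: [0.437, 0.0231, -0.0001]
tool_rot: [0.002, -0.0, 1.0, -0.0]
wrist_force: [-1.6, 0.4, 9.2]
grip_width: 0.0612
grasp_force: 66.4
```

>>> carry_out(commands=[[[0, 0, -0.05], [0, 0, 0], 0.6], [[0, 0, -0.1], [0, 0, 0], 0.6], [[0, 0, -0.2], [0, 0, 0], 0.6], [[0, 0, -0.3], [0, 0, 0], 0.6], [[0, 0, -0.35], [0, 0, 0], 0.6]])

```text
clock: 11.07
tcp_pos: [0.4373, 0.0231, 0.1433]
tool_rot: [0.004, -0.0, 1.0, -0.001]
wrist_force: [1.7, -0.4, -1.0]
grip_width: 0.0613
grasp_force: 66.2
```

>>> carry_out(commands=[[[-0.078, 0.043, 0], [0, 0, 0], 0.6], [[-0.156, 0.086, 0], [0, 0, 0], 0.6], [[-0.234, 0.129, 0], [0, 0, 0], 0.6], [[-0.312, 0.172, 0], [0, 0, 0], 0.6], [[-0.39, 0.215, 0], [0, 0, 0], 0.6]])

```text
clock: 11.48
tcp_pos: [0.5932, 0.1104, 0.1394]
tool_rot: [0.001, -0.0, 1.0, -0.0]
wrist_force: [0.6, -0.6, -1.6]
grip_width: 0.0613
grasp_force: 66.1
```

>>> carry_out(commands=[[[-0.078, 0.044, 0], [0, 0, 0], 0.6], [[-0.154, 0.088, 0], [0, 0, 0], 0.6], [[-0.154, 0.088, 0], [0, 0, 0], 0.6], [[-0.154, 0.088, 0], [0, 0, 0], 0.6], [[-0.154, 0.088, 0], [0, 0, 0], 0.6]])

```text
clock: 11.9
tcp_pos: [0.653, 0.1444, 0.1386]
tool_rot: [-0.0, -0.0, 1.0, -0.0]
wrist_force: [-0.1, 0.2, -1.9]
grip_width: 0.0608
grasp_force: 66.1
```

>>> carry_out(commands=[[[0, 0, 0], [0, 0, 0], 0.6], [[0, 0, 0], [0, 0, 0], 0.6], [[0, 0, 0], [0, 0, 0], 0.6]])

```text
clock: 12.15
tcp_pos: [0.6531, 0.1441, 0.1389]
tool_rot: [0.0, 0.0, 1.0, 0.0]
wrist_force: [0.2, -0.5, -1.4]
grip_width: 0.0609
grasp_force: 66.1
```

```bash
cat >> h.py <<'E'
from scipy.optimize import least_squares
def align(z0,z1,ro,pic=None,fingers_r=None,top=True):
    """held part's hole, pin and plate, all in the wrist camera; z0..z1 = height band of the part's top face"""
    im,C=measure()
    if pic: save(pic,im)
    fit=lambda p,r:least_squares(lambda q:np.hypot(p[:,0]-q[0],p[:,1]-q[1])-r,p[:,:2].mean(0)).x.round(4)
    pin=C[(C[...,2]>.025)&(C[...,2]<.074)&(np.hypot(C[...,0]-.653,C[...,1]-.1437)<.012)]
    if len(pin)>20: print('pin',len(pin),fit(pin,.007))
    t=manip.get_state()['tcp_pos']
    b=(np.hypot(C[...,0]-t[0],C[...,1]-t[1])<ro+.004)&(C[...,2]>t[2])&(C[...,2]<t[2]+.06)
    h,e=np.histogram(C[b][:,2],bins=np.arange(t[2],t[2]+.06,.002)); print('z hist',[(round(a,3),int(n)) for a,n in zip(e,h) if n>250])
    if z0 is None: z0=e[h.argmax()]-.002; z1=z0+.006
    m=((C[...,2]>z0)&(C[...,2]<z1)&b).astype(np.uint8)
    cs,hi=cv2.findContours(m,cv2.RETR_CCOMP,cv2.CHAIN_APPROX_NONE)
    for c,k in zip(cs,hi[0]):
        if len(c)>60:
            P=C[c[:,0,1],c[:,0,0]]; P=P[(P[:,2]>z0)&(P[:,2]<z1)]
            (x,y),r=cv2.minEnclosingCircle(np.float32(P[:,:2])); print('hole' if k[3]>=0 else 'outer',len(c),'encl',round(x,4),round(y,4),round(r,4),'fit',fit(P,.011 if k[3]>=0 else ro),c[:,0].mean(0).round())
    w=C[m>0]; A=np.c_[w[:,:2],np.ones(len(w))]; print('plane',np.linalg.lstsq(A,w[:,2],rcond=None)[0][:2].round(3),'z',np.median(w[:,2]).round(4))
    return im,C
E
python3 -c "
from h import *
align(None,None,.032,'w6.png')"
```

```text
tcp [0.6531 0.1441 0.1389] w 0.0609 q6 -1.53 bench -0.0003 f [ 0.2 -0.5 -1.4]
pin 274 [0.6542 0.1437]
z hist [(np.float64(0.145), 259), (np.float64(0.147), 293), (np.float64(0.149), 320), (np.float64(0.151), 338), (np.float64(0.153), 365), (np.float64(0.155), 374), (np.float64(0.157), 478), (np.float64(0.159), 8354), (np.float64(0.161), 3777), (np.float64(0.181), 478)]
outer 454 encl 0.6508 0.1442 0.0355 fit [0.6536 0.1448] [318. 281.]
hole 134 encl 0.6536 0.1449 0.0119 fit [0.6537 0.1448] [319. 287.]
plane [0.002 0.   ] z 0.1604
```

View pics/w6.png

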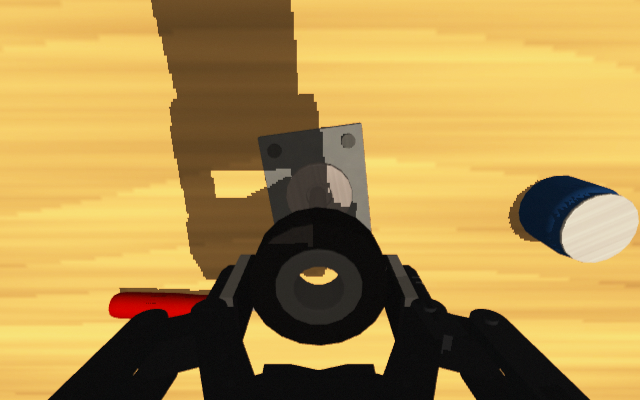

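The wheel is held level, hub at (319,287), with the washer flat on the shoulder behind it. Lowering it onto the pin.

>>> carry_out(commands=[[[-0.001, -0.003, 0.02], [0, 0, 0], 0.6], [[-0.001, -0.003, 0.07], [0, 0, 0], 0.6], [[-0.001, -0.003, 0.13], [0, 0, 0], 0.6], [[-0.001, -0.003, 0.18], [0, 0, 0], 0.6], [[-0.001, -0.003, 0.22], [0, 0, 0], 0.6]])

```text
clock: 12.62
tcp_pos: [0.6529, 0.143, 0.0477]
tool_rot: [-0.001, 0.0, 1.0, -0.0]
wrist_force: [-0.1, 0.1, -1.3]
grip_width: 0.0609
grasp_force: 66.1
```

>>> carry_out(commands=[[[0, 0, 0.03], [0, 0, 0], 0.6], [[0, 0, 0.05], [0, 0, 0], 0.6], [[0, 0, 0.062], [0, 0, 0], 0.6], [[0, 0, 0.062], [0, 0, 0], 0.6], [[0, 0, 0.062], [0, 0, 0], 0.6]])

```text
clock: 13.03
tcp_pos: [0.6542, 0.1433, 0.026]
tool_rot: [0.001, -0.0, 1.0, 0.0]
wrist_force: [0.5, 0.4, -1.6]
grip_width: 0.0611
grasp_force: 66.1
```

```bash
python3 -c "
from h import *
align(None,None,.032)"
```

```text
tcp [0.6542 0.1433 0.026 ] w 0.0611 q6 -1.53 bench 0.0001 f [ 0.5  0.4 -1.6]
pin 1993 [0.6535 0.1433]
z hist [(np.float64(0.038), 272), (np.float64(0.04), 300), (np.float64(0.042), 353), (np.float64(0.044), 456), (np.float64(0.046), 7693), (np.float64(0.048), 3247), (np.float64(0.054), 258), (np.float64(0.056), 254), (np.float64(0.058), 261), (np.float64(0.06), 293), (np.float64(0.062), 299), (np.float64(0.064), 298), (np.float64(0.066), 379), (np.float64(0.068), 579), (np.float64(0.074), 305), (np.float64(0.076), 289), (np.float64(0.078), 307), (np.float64(0.08), 375)]
outer 88 encl 0.6531 0.1437 0.0069 fit [0.6808 0.1425] [318. 276.]
outer 615 encl 0.6521 0.1433 0.0355 fit [0.6534 0.1435] [318. 285.]
plane [ 0.005 -0.   ] z 0.0479
```

>>> carry_out(commands=[[[0, 0, 0.008], [0, 0, 0], 0.6], [[0, 0, 0.008], [0, 0, 0], 0.6], [[0, 0, 0.008], [0, 0, 0], 0.93], [[0, 0, 0.008], [0, 0, 0], 0.93], [[0, 0, 0.008], [0, 0, 0], 0.93]])

```text
clock: 13.5
tcp_pos: [0.6541, 0.1433, 0.0225]
tool_rot: [0.0, -0.0, 1.0, 0.0]
wrist_force: [0.3, -0.2, 0.0]
grip_width: 0.0791
grasp_force: 0.0
```

>>> carry_out(commands=[[[0, 0, -0.03], [0, 0, 0], 0.93], [[0, 0, -0.11], [0, 0, 0], 0.93], [[0, 0, -0.2], [0, 0, 0], 0.9], [[0, 0, -0.3], [0, 0, 0], 0.8], [[0, 0, -0.4], [0, 0, 0], 0.7]])

```text
clock: 13.92
tcp_pos: [0.6535, 0.1433, 0.185]
tool_rot: [0.0, -0.0, 1.0, 0.0]
wrist_force: [0.8, 0.0, 0.6]
grip_width: 0.0599
grasp_force: 0.0
```

>>> carry_out(commands=[[[0.041, -0.09, 0], [0, 0, 0], 0.58], [[0.082, -0.18, 0], [0, 0, 0], 0.58], [[0.123, -0.27, 0], [0, 0, 0], 0.58], [[0.164, -0.36, 0], [0, 0, 0], 0.58], [[0.205, -0.45, 0], [0, 0, 0], 0.58]])

```text
clock: 14.33
tcp_pos: [0.5709, -0.0381, 0.1834]
tool_rot: [0.001, -0.0, 1.0, -0.0]
wrist_force: [0.5, -0.4, -0.1]
grip_width: 0.0494
grasp_force: 0.0
```

>>> carry_out(commands=[[[0.041, -0.09, 0], [0, 0, 0], 0.55], [[0.082, -0.18, 0], [0, 0, 0], 0.55], [[0.123, -0.27, 0], [0, 0, 0], 0.55], [[0.164, -0.36, 0], [0, 0, 0], 0.55], [[0.205, -0.45, 0], [0, 0, 0], 0.55]])

```text
clock: 14.75
tcp_pos: [0.4889, -0.2183, 0.1834]
tool_rot: [0.001, -0.0, 1.0, -0.0]
wrist_force: [1.4, -0.3, 0.3]
grip_width: 0.0473
grasp_force: 0.0
```

>>> carry_out(commands=[[[0.01, -0.03, 0], [0, 0, 0], 0.55], [[0.0175, -0.039, 0.06], [0, 0, 0], 0.55], [[0.0175, -0.039, 0.15], [0, 0, 0], 0.55], [[0.0175, -0.039, 0.2], [0, 0, 0], 0.55], [[0.0175, -0.039, 0.2], [0, 0, 0], 0.55]])

```text
clock: 15.17
tcp_pos: [0.4814, -0.231, 0.0991]
tool_rot: [-0.003, 0.0, 1.0, 0.002]
wrist_force: [0.4, 0.7, -0.9]
grip_width: 0.0469
grasp_force: 0.0
```

>>> carry_out(commands=[[[0, 0, 0], [0, 0, 0], 0.55], [[0, 0, 0], [0, 0, 0], 0.55], [[0, 0, 0], [0, 0, 0], 0.55]])

```text
clock: 15.42
tcp_pos: [0.4838, -0.2327, 0.1041]
tool_rot: [0.001, -0.0, 1.0, -0.001]
wrist_force: [0.0, -0.0, -0.0]
grip_width: 0.0469
grasp_force: 0.0
```

Run:
```python
from h import *
im,C=measure(spacer=(.483,-.2325)); fingers(C,manip.get_state()['tcp_pos']); save('w7.png',im)
p,d=grab_frame('top'); T=cloud('top',d); print('axle wheel',ring(T,(.654,.144),.032,.044,.006))
```

```text
tcp [ 0.4838 -0.2327  0.1041] w 0.0469 q6 -2.24 bench -0.0005 f [ 0. -0. -0.]
spacer {'n': 788, 'mean': array([ 0.4825, -0.2339,  0.0173]), 'mid': array([ 0.4834, -0.2342,  0.0175]), 'encl': (0.4833, -0.2339, 0.017)}
finger mid y -0.2319 tips z 0.1117 0.112
axle wheel {'n': 315, 'mean': array([0.6534, 0.144 , 0.0442]), 'mid': array([0.6538, 0.1441, 0.044 ]), 'encl': (0.6536, 0.1437, 0.0322)}
```

View pics/w7.png

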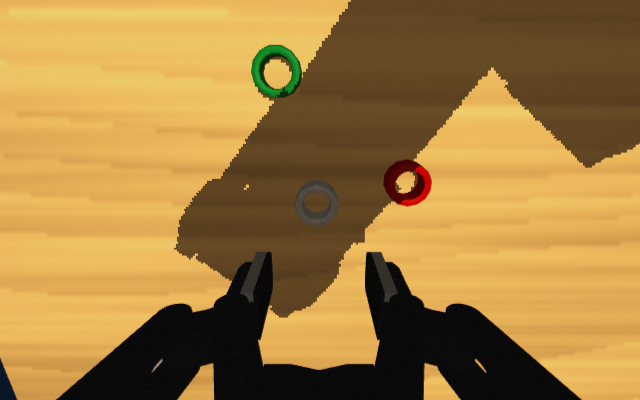

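The wheel is seated (top face 44 mm). The grey spacer is at (316,202), with the red ring at (407,183), clear of the finger's width. Picking up the spacer.

>>> carry_out(commands=[[[0.001, -0.004, 0.07], [0, 0, 0], 0.55], [[0.001, -0.004, 0.14], [0, 0, 0], 0.55], [[0.001, -0.004, 0.2], [0, 0, 0], 0.55], [[0.001, -0.004, 0.2525], [0, 0, 0], 0.55], [[0.001, -0.004, 0.2525], [0, 0, 0], 0.55]])

```text
clock: 15.93
tcp_pos: [0.4819, -0.2335, -0.0009]
tool_rot: [-0.001, -0.0, 1.0, 0.001]
wrist_force: [0.3, -0.8, -0.9]
grip_width: 0.0469
grasp_force: 0.0
```

>>> carry_out(commands=[[[0, 0, 0], [0, 0, 0], 0.25], [[0, 0, 0], [0, 0, 0], 0.25], [[0, 0, 0], [0, 0, 0], 0.25], [[0, 0, 0], [0, 0, 0], 0.25], [[0, 0, 0], [0, 0, 0], 0.25]])

```text
clock: 16.35
tcp_pos: [0.4829, -0.2342, 0.002]
tool_rot: [0.001, -0.0, 1.0, -0.0]
wrist_force: [-0.1, 1.1, 4.8]
grip_width: 0.0322
grasp_force: 59.9
```

>>> carry_out(commands=[[[0, 0, -0.05], [0, 0, 0], 0.25], [[0, 0, -0.1], [0, 0, 0], 0.25], [[0, 0, -0.2], [0, 0, 0], 0.25], [[0, 0, -0.3], [0, 0, 0], 0.25], [[0, 0, -0.38], [0, 0, 0], 0.25]])

```text
clock: 16.77
tcp_pos: [0.4826, -0.234, 0.1562]
tool_rot: [0.001, -0.0, 1.0, -0.001]
wrist_force: [0.5, 0.2, -0.6]
grip_width: 0.0324
grasp_force: 59.7
```

>>> carry_out(commands=[[[-0.041, 0.09, 0], [0, 0, 0], 0.25], [[-0.082, 0.18, 0], [0, 0, 0], 0.25], [[-0.123, 0.27, 0], [0, 0, 0], 0.25], [[-0.164, 0.36, 0], [0, 0, 0], 0.25], [[-0.205, 0.45, 0], [0, 0, 0], 0.25]])

```text
clock: 17.18
tcp_pos: [0.5649, -0.0521, 0.1535]
tool_rot: [0.0, 0.0, 1.0, -0.0]
wrist_force: [0.2, -0.1, -0.6]
grip_width: 0.0314
grasp_force: 59.7
```

>>> carry_out(commands=[[[-0.041, 0.09, 0], [0, 0, 0], 0.25], [[-0.082, 0.18, 0], [0, 0, 0], 0.25], [[-0.123, 0.27, 0], [0, 0, 0], 0.25], [[-0.164, 0.36, 0], [0, 0, 0], 0.25], [[-0.205, 0.45, 0], [0, 0, 0], 0.25]])

```text
clock: 17.6
tcp_pos: [0.6468, 0.1281, 0.1534]
tool_rot: [0.0, -0.0, 1.0, -0.0]
wrist_force: [0.8, -0.8, -0.9]
grip_width: 0.0321
grasp_force: 59.7
```

>>> carry_out(commands=[[[-0.0175, 0.044, 0], [0, 0, 0], 0.25], [[-0.0175, 0.044, 0], [0, 0, 0], 0.25], [[-0.0175, 0.044, 0], [0, 0, 0], 0.25], [[-0.0175, 0.044, 0], [0, 0, 0], 0.25], [[-0.0175, 0.044, 0], [0, 0, 0], 0.25]])

```text
clock: 18.02
tcp_pos: [0.6533, 0.1425, 0.1534]
tool_rot: [-0.0, 0.001, 1.0, -0.0]
wrist_force: [0.5, -1.0, 0.0]
grip_width: 0.0319
grasp_force: 59.7
```

```bash
python3 -c "
from h import *
align(None,None,.017,'w8.png')"
```

```text
tcp [0.6533 0.1425 0.1534] w 0.0319 q6 -1.53 bench -0.0001 f [ 0.5 -1.   0. ]
pin 417 [0.6532 0.1434]
z hist [(np.float64(0.159), 259), (np.float64(0.161), 258), (np.float64(0.163), 288), (np.float64(0.165), 336), (np.float64(0.167), 1672), (np.float64(0.169), 434), (np.float64(0.189), 362), (np.float64(0.191), 251)]
outer 308 encl 0.6533 0.1425 0.021 fit [0.6535 0.1429] [317. 277.]
hole 127 encl 0.6537 0.1434 0.0116 fit [0.6537 0.1431] [318. 279.]
plane [ 0.004 -0.001] z 0.1687
```

View pics/w8.png

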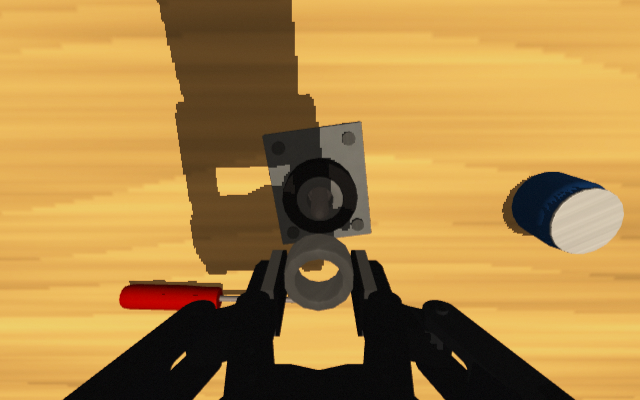

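The spacer is held level at (318,279), with the wheel on the axle behind it and everything aligned. Lowering.

>>> carry_out(commands=[[[0, 0.001, 0.02], [0, 0, 0], 0.25], [[0, 0.001, 0.07], [0, 0, 0], 0.25], [[0, 0.001, 0.12], [0, 0, 0], 0.25], [[0, 0.001, 0.16], [0, 0, 0], 0.25], [[0, 0.001, 0.2], [0, 0, 0], 0.25]])

```text
clock: 18.48
tcp_pos: [0.653, 0.1435, 0.0716]
tool_rot: [-0.0, 0.0, 1.0, -0.0]
wrist_force: [0.2, -0.1, -1.5]
grip_width: 0.0319
grasp_force: 59.7
```

>>> carry_out(commands=[[[0, 0, 0.03], [0, 0, 0], 0.25], [[0, 0, 0.05], [0, 0, 0], 0.25], [[0, 0, 0.058], [0, 0, 0], 0.25], [[0, 0, 0.058], [0, 0, 0], 0.25], [[0, 0, 0.058], [0, 0, 0], 0.25]])

```text
clock: 18.9
tcp_pos: [0.6539, 0.144, 0.0506]
tool_rot: [0.001, -0.0, 1.0, 0.0]
wrist_force: [-0.2, -0.3, 0.7]
grip_width: 0.0322
grasp_force: 59.7
```

```bash
python3 -c "
from h import *
im,C=align(None,None,.017)
p=C[(C[...,2]>.056)&(C[...,2]<.07)&(np.hypot(C[...,0]-.6537,C[...,1]-.1435)<.018)&(C[...,0]<.6455)]
print(np.percentile(p[:,2],[5,25,50,75,95]).round(4))"
```

```text
tcp [0.6539 0.144  0.0506] w 0.0322 q6 -1.53 bench 0.0001 f [-0.2 -0.3  0.7]
pin 977 [0.6529 0.1421]
z hist [(np.float64(0.061), 258), (np.float64(0.063), 349), (np.float64(0.065), 1624), (np.float64(0.067), 463), (np.float64(0.075), 258), (np.float64(0.081), 276), (np.float64(0.087), 342), (np.float64(0.089), 274)]
outer 84 encl 0.6535 0.1438 0.007 fit [0.6654 0.1432] [316. 270.]
outer 307 encl 0.6536 0.144 0.0209 fit [0.654  0.1446] [318. 276.]
hole 128 encl 0.6558 0.1433 0.014 fit [0.6551 0.1446] [318. 280.]
plane [ 0.019 -0.003] z 0.0662
[0.0569 0.0611 0.0652 0.0663 0.0671]
```

>>> carry_out(commands=[[[0, 0, 0.009], [0, 0, 0], 0.25], [[0, 0, 0.009], [0, 0, 0], 0.25], [[0, 0, 0.009], [0, 0, 0], 0.55], [[0, 0, 0.009], [0, 0, 0], 0.55], [[0, 0, 0.009], [0, 0, 0], 0.55]])

```text
clock: 19.37
tcp_pos: [0.6536, 0.1441, 0.0465]
tool_rot: [0.0, -0.0, 1.0, -0.0]
wrist_force: [-0.2, -0.1, -0.1]
grip_width: 0.0468
grasp_force: 0.0
```

>>> carry_out(commands=[[[0, 0, -0.03], [0, 0, 0], 0.55], [[0, 0, -0.1], [0, 0, 0], 0.55], [[0, 0, -0.19], [0, 0, 0], 0.68], [[0, 0, -0.28], [0, 0, 0], 0.68], [[0, 0, -0.35], [0, 0, 0], 0.68]])

```text
clock: 19.78
tcp_pos: [0.6538, 0.1442, 0.1907]
tool_rot: [0.002, -0.0, 1.0, 0.0]
wrist_force: [0.3, 0.9, 0.3]
grip_width: 0.0583
grasp_force: 0.0
```

>>> carry_out(commands=[[[0.084, 0.052, 0], [0, 0, 0], 0.68], [[0.168, 0.104, 0], [0, 0, 0], 0.68], [[0.252, 0.156, 0], [0, 0, 0], 0.68], [[0.336, 0.208, 0], [0, 0, 0], 0.68], [[0.42, 0.26, 0], [0, 0, 0], 0.68]])

```text
clock: 20.2
tcp_pos: [0.4838, 0.2487, 0.1874]
tool_rot: [0.001, 0.0, 1.0, 0.0]
wrist_force: [-0.0, 0.1, 0.2]
grip_width: 0.0583
grasp_force: 0.0
```

>>> carry_out(commands=[[[0.084, 0.05, 0], [0, 0, 0], 0.68], [[0.084, 0.05, 0.08], [0, 0, 0], 0.68], [[0.084, 0.05, 0.16], [0, 0, 0], 0.68], [[0.084, 0.05, 0.23], [0, 0, 0], 0.68], [[0.084, 0.05, 0.23], [0, 0, 0], 0.68]])

```text
clock: 20.62
tcp_pos: [0.4495, 0.2674, 0.0908]
tool_rot: [-0.004, -0.0, 1.0, -0.001]
wrist_force: [-0.1, 0.8, -0.0]
grip_width: 0.0582
grasp_force: 0.0
```

>>> carry_out(commands=[[[0, 0, 0], [0, 0, 0], 0.68], [[0, 0, 0], [0, 0, 0], 0.68], [[0, 0, 0], [0, 0, 0], 0.68], [[0, 0, 0], [0, 0, 0], 0.68]])

```text
clock: 20.95
tcp_pos: [0.4527, 0.2683, 0.096]
tool_rot: [0.001, 0.0, 1.0, 0.0]
wrist_force: [-1.2, 0.5, 0.4]
grip_width: 0.0579
grasp_force: 0.0
```

Run:
```python
from h import *
im,C=measure(collar=(.4525,.268)); fingers(C,manip.get_state()['tcp_pos']); save('w9.png',im)
p,d=grab_frame('top'); T=cloud('top',d); print('axle spacer',ring(T,(.654,.144),.017,.062,.006))
```

```text
tcp [0.4527 0.2683 0.096 ] w 0.0579 q6 -1.26 bench -0.0005 f [-1.2  0.5  0.4]
collar {'n': 1968, 'mean': array([0.4524, 0.2686, 0.0113]), 'mid': array([0.4535, 0.2685, 0.0116]), 'encl': (0.4535, 0.2684, 0.023)}
finger mid y 0.2689 tips z 0.1039 0.1043
axle spacer {'n': 68, 'mean': array([0.6525, 0.1445, 0.0619]), 'mid': array([0.6528, 0.1451, 0.0621]), 'encl': (0.6525, 0.1447, 0.0166)}
```

View pics/w9.png

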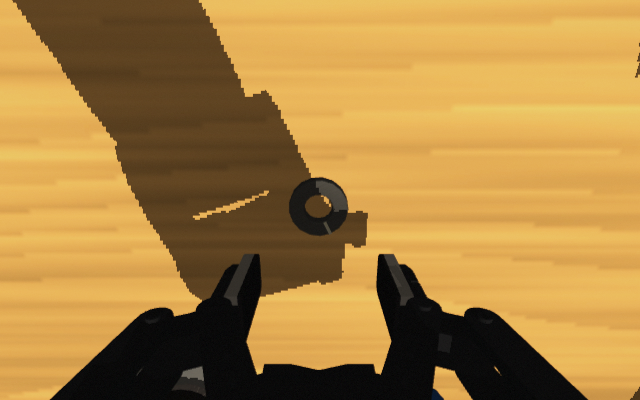

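The spacer is seated (top face 62 mm). The collar at (318,206), pale line included, is centred between the fingers. Picking it up.

>>> carry_out(commands=[[[-0.002, 0, 0.07], [0, 0, 0], 0.68], [[-0.002, 0, 0.14], [0, 0, 0], 0.68], [[-0.002, 0, 0.2], [0, 0, 0], 0.68], [[-0.002, 0, 0.243], [0, 0, 0], 0.68], [[-0.002, 0, 0.243], [0, 0, 0], 0.68]])

```text
clock: 21.47
tcp_pos: [0.4524, 0.268, -0.0035]
tool_rot: [-0.001, -0.0, 1.0, -0.0]
wrist_force: [0.0, 0.7, 0.7]
grip_width: 0.0582
grasp_force: 0.0
```

>>> carry_out(commands=[[[0, 0, 0], [0, 0, 0], 0.4], [[0, 0, 0], [0, 0, 0], 0.4], [[0, 0, 0], [0, 0, 0], 0.4], [[0, 0, 0], [0, 0, 0], 0.4], [[0, 0, 0], [0, 0, 0], 0.4]])

```text
clock: 21.88
tcp_pos: [0.4535, 0.2683, -0.0017]
tool_rot: [0.001, -0.0, 1.0, 0.0]
wrist_force: [-0.4, -0.8, 5.0]
grip_width: 0.0433
grasp_force: 64.1
```

>>> carry_out(commands=[[[0, 0, -0.05], [0, 0, 0], 0.4], [[0, 0, -0.1], [0, 0, 0], 0.4], [[0, 0, -0.2], [0, 0, 0], 0.4], [[0, 0, -0.3], [0, 0, 0], 0.4], [[0, 0, -0.4], [0, 0, 0], 0.4]])

```text
clock: 22.3
tcp_pos: [0.4522, 0.2679, 0.1592]
tool_rot: [-0.0, -0.0, 1.0, -0.0]
wrist_force: [1.6, 0.6, -0.8]
grip_width: 0.0431
grasp_force: 61.4
```

>>> carry_out(commands=[[[-0.084, -0.052, 0], [0, 0, 0], 0.4], [[-0.168, -0.104, 0], [0, 0, 0], 0.4], [[-0.252, -0.156, 0], [0, 0, 0], 0.4], [[-0.336, -0.208, 0], [0, 0, 0], 0.4], [[-0.42, -0.26, 0], [0, 0, 0], 0.4]])

```text
clock: 22.72
tcp_pos: [0.622, 0.1628, 0.1576]
tool_rot: [0.0, -0.0, 1.0, 0.0]
wrist_force: [0.1, 0.7, -0.2]
grip_width: 0.0432
grasp_force: 61.4
```

>>> carry_out(commands=[[[-0.082, -0.05, 0], [0, 0, 0], 0.4], [[-0.082, -0.05, 0], [0, 0, 0], 0.4], [[-0.082, -0.05, 0], [0, 0, 0], 0.4], [[-0.082, -0.05, 0], [0, 0, 0], 0.4], [[-0.082, -0.05, 0], [0, 0, 0], 0.4]])

```text
clock: 23.13
tcp_pos: [0.6527, 0.1449, 0.1575]
tool_rot: [-0.0, -0.001, 1.0, 0.0]
wrist_force: [0.8, 0.3, -0.0]
grip_width: 0.0431
grasp_force: 61.4
```

```bash
python3 -c "
from h import *
align(None,None,.023,'w10.png')"
```

```text
tcp [0.6527 0.1449 0.1575] w 0.0431 q6 -1.53 bench -0.0 f [ 0.8  0.3 -0. ]
pin 345 [0.6531 0.1422]
z hist [(np.float64(0.164), 274), (np.float64(0.166), 297), (np.float64(0.168), 412), (np.float64(0.17), 4042), (np.float64(0.172), 841), (np.float64(0.196), 586)]
outer 348 encl 0.6507 0.145 0.0264 fit [0.6529 0.1456] [317. 273.]
hole 125 encl 0.6531 0.1458 0.0118 fit [0.6532 0.1456] [318. 276.]
plane [ 0.006 -0.   ] z 0.171
```

View pics/w10.png

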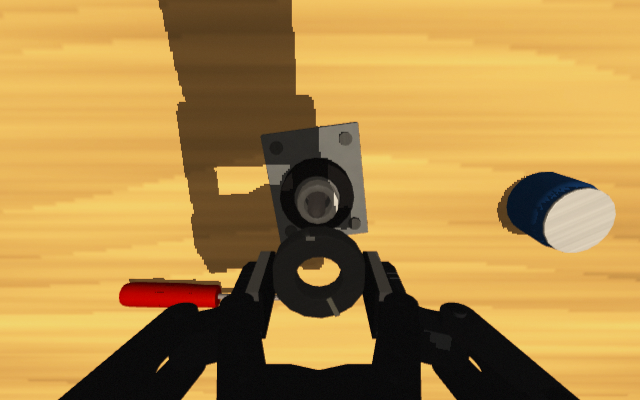

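```bash
python3 -c "
from h import *
im,C=align(None,None,.023)
b=np.hypot(C[...,0]-.6535,C[...,1]-.1437)<.03
for lo,hi in((.065,.075),(.07,.083),(.06,.064)):
  p=C[b&(C[...,2]>lo)&(C[...,2]<hi)]; 
  if len(p): print(lo,len(p),p.mean(0).round(4),((p.min(0)+p.max(0))/2).round(4),np.ptp(p,axis=0).round(4))
"
```

```text
tcp [0.6528 0.145  0.1576] w 0.0433 q6 -1.53 bench -0.0002 f [ 0.5 -0.9 -0.9]
pin 339 [0.653  0.1424]
z hist [(np.float64(0.164), 287), (np.float64(0.166), 290), (np.float64(0.168), 399), (np.float64(0.17), 4068), (np.float64(0.172), 827), (np.float64(0.196), 570)]
outer 350 encl 0.6512 0.1449 0.0265 fit [0.653  0.1456] [317. 274.]
hole 126 encl 0.6534 0.1455 0.0119 fit [0.6532 0.1456] [318. 276.]
plane [ 0.005 -0.   ] z 0.1711
0.065 90 [0.6495 0.1436 0.0713] [0.6537 0.1434 0.07  ] [0.0137 0.0131 0.0099]
0.07 259 [0.652  0.1436 0.0776] [0.6539 0.1433 0.0764] [0.0134 0.013  0.0128]
0.06 732 [0.6532 0.1445 0.0616] [0.6541 0.1444 0.062 ] [0.0331 0.0323 0.0039]
```

>>> carry_out(commands=[[[-0.0015, -0.005, 0.02], [0, 0, 0], 0.4], [[-0.0015, -0.005, 0.07], [0, 0, 0], 0.4], [[-0.0015, -0.005, 0.12], [0, 0, 0], 0.4], [[-0.0015, -0.005, 0.16], [0, 0, 0], 0.4], [[-0.0015, -0.005, 0.2], [0, 0, 0], 0.4]])

```text
clock: 23.65
tcp_pos: [0.6534, 0.1423, 0.0757]
tool_rot: [-0.0, -0.0, 1.0, -0.0]
wrist_force: [1.4, 0.6, -0.5]
grip_width: 0.0432
grasp_force: 61.4
```

>>> carry_out(commands=[[[0, 0, 0.015], [0, 0, 0], 0.4], [[0, 0, 0.03], [0, 0, 0], 0.4], [[0, 0, 0.037], [0, 0, 0], 0.4], [[0, 0, 0.037], [0, 0, 0], 0.4], [[0, 0, 0.037], [0, 0, 0], 0.4]])

```text
clock: 24.07
tcp_pos: [0.6544, 0.1421, 0.063]
tool_rot: [0.001, -0.0, 1.0, 0.0]
wrist_force: [0.1, 0.6, -0.4]
grip_width: 0.0433
grasp_force: 61.4
```

```bash
python3 -c "
from h import *
im,C=align(None,None,.023)"
```

```text
tcp [0.6544 0.1421 0.063 ] w 0.0433 q6 -1.53 bench -0.0001 f [ 0.1  0.6 -0.4]
pin 288 [0.6557 0.1434]
z hist [(np.float64(0.069), 322), (np.float64(0.071), 358), (np.float64(0.073), 545), (np.float64(0.075), 4176), (np.float64(0.077), 949), (np.float64(0.101), 549)]
outer 98 encl 0.6536 0.1438 0.0072 fit [0.6743 0.1455] [320. 272.]
outer 348 encl 0.6523 0.1421 0.0263 fit [0.6546 0.1426] [316. 274.]
hole 124 encl 0.6547 0.143 0.0119 fit [0.6548 0.1428] [318. 276.]
plane [ 0.008 -0.002] z 0.0765
```

Centred, with 2.5 mm to go. Lower 2.4 mm, release, retreat and check.

>>> carry_out(commands=[[[0, 0, 0.006], [0, 0, 0], 0.4], [[0, 0, 0.006], [0, 0, 0], 0.4], [[0, 0, 0.006], [0, 0, 0], 0.66], [[0, 0, 0.006], [0, 0, 0], 0.66], [[0, 0, 0.006], [0, 0, 0], 0.66]])

```text
clock: 24.53
tcp_pos: [0.6541, 0.1421, 0.06]
tool_rot: [0.0, -0.0, 1.0, -0.0]
wrist_force: [-0.0, 0.1, -0.3]
grip_width: 0.0561
grasp_force: 0.0
```

>>> carry_out(commands=[[[0, 0, -0.03], [0, 0, 0], 0.66], [[0, 0, -0.1], [0, 0, 0], 0.66], [[0, 0, -0.19], [0, 0, 0], 0.66], [[0, 0, -0.28], [0, 0, 0], 0.66], [[0.05, 0, -0.3], [0, 0, 0], 0.66]])

```text
clock: 24.95
tcp_pos: [0.6376, 0.1418, 0.1873]
tool_rot: [0.006, 0.0, 1.0, 0.0]
wrist_force: [0.2, 0.5, 0.2]
grip_width: 0.0564
grasp_force: 0.0
```

>>> carry_out(commands=[[[0.07, 0, 0], [0, 0, 0], 0.66], [[0.14, 0, 0], [0, 0, 0], 0.66], [[0.2, 0, 0], [0, 0, 0], 0.66], [[0.25, 0, 0], [0, 0, 0], 0.66], [[0.25, 0, 0], [0, 0, 0], 0.66]])

```text
clock: 25.37
tcp_pos: [0.5315, 0.1425, 0.1813]
tool_rot: [-0.0, -0.0, 1.0, 0.0]
wrist_force: [-1.1, -0.3, 0.4]
grip_width: 0.0563
grasp_force: 0.0
```

Run:
```python
from h import *
for n in('top','wrist'):
    im,d=grab_frame(n); T=cloud(n,d)
    for k,R,h in(('collar',.023,.074),('wheel',.032,.044)): print(n,k,ring(T,(.654,.144),R,h,.004))
    if n=='wrist': save('w11.png',im)
    for o in ('tin','screwdriver','wrench'): print(o,[np.round(r['point'],3).tolist() for r in finder.recognise(o,n)[:1]])
```

```text
top collar {'n': 131, 'mean': array([0.6539, 0.1431, 0.0743]), 'mid': array([0.6528, 0.1437, 0.0741]), 'encl': (0.6535, 0.143, 0.0226)}
top wheel {'n': 141, 'mean': array([0.6497, 0.1428, 0.0443]), 'mid': array([0.6537, 0.1441, 0.0441]), 'encl': (0.6538, 0.1442, 0.032)}
tin [[0.663, 0.357, 0.053]]
screwdriver [[0.771, 0.004, 0.023]]
wrench [[0.656, -0.389, 0.007]]
wrist collar {'n': 1335, 'mean': array([0.6528, 0.1428, 0.0732]), 'mid': array([0.6545, 0.143 , 0.074 ]), 'encl': (0.6545, 0.1429, 0.0235)}
wrist wheel {'n': 1255, 'mean': array([0.641 , 0.1445, 0.0432]), 'mid': array([0.6476, 0.1441, 0.044 ]), 'encl': (0.654, 0.144, 0.0322)}
tin [[0.66, 0.354, 0.05]]
screwdriver []
wrench []
```

View pics/w11.png

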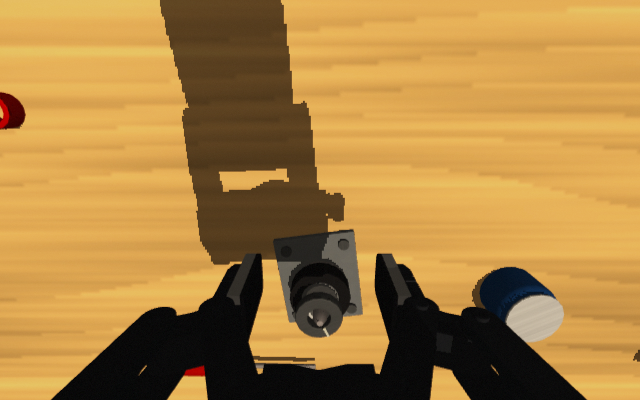

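The full stack is on the pin, collar at (320,317) with its top at 74 mm, and the gripper is clear. Handing in.

```bash
python3 -c "
from rig import manip
print(manip.job_done())"
```

```text
the job is handed in; nothing more can be done
None
```

The job is handed in: washer, wheel, spacer and collar are stacked on the axle pin in that order, with the measured top faces at the specified heights and the tin, screwdriver and wrench where they were; the hand-in returned no verdict.

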